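# Fit the instrument cover and cure its seam

### The job

Close up the instrument case: lower the loose cover gently (do not drop it) over the two pegs of the case base, the right way round, until it sits fully home. Then take the curing pen out of its stand and pass its tip slowly, at about 3 centimetres a second and less than a centimetre above it, along the whole seam between the cover and the raised rear block, from the thick-peg end to the thin-peg end, and stand the pen back in its stand. Leave the spool and the jar where they are.

Things in the scene. Friction and masses are not known exactly. Their poses are not given: they have to be found in the camera images.
- case_base: Black case base, fixed, x -55 to 85 mm, y -90 to 90. Its deck, 20 mm above the bench, has two steel pegs; the raised rear block (x 46.5 to 85) is 40 mm high. Origin: on the bench midway between the pegs; x to the block, y to the thick peg, z up. Cover home: its frame matches this one, 20 mm higher, its top level with the block, a 4 mm seam between, pegs 10 mm out of its top.
- peg_thick (a point): Top of the thick peg, 20 mm diameter, 30 mm tall above the deck, upper 9 mm tapered to 10 mm; at (0, 60, 50) mm in the base's frame, axes as the base's.
- peg_thin (a point): Top of the thin peg, 12 mm diameter, 30 mm tall above the deck, upper 9 mm tapered to 4 mm; at (0, -60, 50) mm in the base's frame, axes as the base's.
- seam_start (a point): Start of the seam, at the thick-peg end: in the middle of the 4 mm gap, level with the top of the rear block; at (44.5, 70, 40) mm in the base's frame, axes as the base's.
- seam_2 (a point): Point of the seam a quarter of the way along, at (44.5, 35, 40) mm in the base's frame.
- seam_3 (a point): Middle of the seam, at (44.5, 0, 40) mm in the base's frame.
- seam_4 (a point): Point of the seam three quarters of the way along, at (44.5, -35, 40) mm in the base's frame.
- seam_end (a point): End of the seam, at the thin-peg end, at (44.5, -70, 40) mm in the base's frame.
- cover: Grey plastic cover lying right way up on the bench, loose, about 0.35 kg: a slab 85 (x) x 160 (y) x 20 mm with a carrying handle on top and two holes right through. Origin: centre of its underside; y along its length towards the larger hole, z up.
- cover_handle (a point): Middle of the handle's grip bar, 46 mm above the cover's underside. The bar is 18 mm wide (x), 80 mm long (y) and spans 38 to 54 mm above the underside, on a foot at each end with a gap beneath.
- hole_large (a point): Centre of the larger hole (23 mm diameter) at the cover's underside, (0, 60, 0) mm in the cover's frame; goes on the thick peg.
- hole_small (a point): Centre of the smaller hole (15 mm diameter) at the cover's underside, (0, -60, 0) mm in the cover's frame; goes on the thin peg.
- pen: Aluminium curing pen, loose, 150 mm long, 80 g; stands upright, tip down, in its stand. Its upper part, from 60 mm above the tip, is a square grip 20 x 20 mm; below it is round, 18 mm, narrowing over the lowest 25 mm to a flat 14 mm tip. Origin: centre of the tip; z along the pen towards its other end, x and y square to the grip's flats.
- pen_stand: Black stand block, fixed on the bench, 70 x 70 mm, 55 mm tall, with one round upright hole in the middle of its top, 30 mm diameter and 45 mm deep. Origin: centre of its underside, z up.
- stand_floor (a point): Middle of the floor of the stand's hole, 10 mm above the bench.
- spool: Bystander: steel spool, 60 mm diameter, 45 mm tall. Origin: centre of its underside.
- jar: Bystander: small amber jar, 48 mm diameter, 65 mm tall. Origin: centre of its underside.

How it is judged:
By the outcome, as a careful person would: the job done as asked, in the order asked, and still so for the second after the job is handed in, with the robot touching nothing.
It also fails if it takes over 72 s, if anything falls off the work surface, if the arm or the gripper's body presses on something with over 40 N, if the wrist force passes 120 N, or if a joint passes its speed limit or range.

### The arm

A 6-joint arm with a two-finger parallel gripper is mounted at the origin on the work surface. World frame = base frame: x ahead of the robot, y to its left, z up, the work surface at z = 0. Lengths are in m, angles in rad, forces in N, time in s.
With the tool pointing down it reaches from about 0.25 to 0.85 m from the base axis. Payload 12.5 kg.
Tool frame: the origin (TCP) lies midway between the tips of the shut fingers; the grasp point (between the pads) lies 19 mm behind it (bot.hold_point_z is the distance from the TCP to the grasp point, in m); z points along the fingers, y is the line along which they close (so a half turn about z gives the same grasp; the last joint's range is limited). The gripper opens to 93 mm and grips with 3 to 60 N. Pads are 15 mm wide; open, the fingers measure 128 mm over their backs; the gripper's body (75 mm by 188 mm) begins 65 mm behind the grasp point.
Start: joints at [1.16, 0.351, 1.652, -0, 1.139, -0.085], TCP at [0.176, 0.521, 0.219] pointing down, gripper open.
Joint ranges: [-2.75, 2.75], [-0.79, 2.1], [0.01, 2.65], [-1.57, 4.71], [0.07, 3.14], [-2.87, 2.87]. Speed limits (rad/s): [2.22, 2.22, 2.79, 3.14, 3.14, 3.14].

### API

Orientations are given as a unit quaternion [x, y, z, w].
In Python, from workcell import bot, imaging, close_job gives the robot as it stands. The module is installed in compiled form; this text tells all that it offers.
- The arm moves only by the shell command python3 -m jog 'ROWS' [OPENING]. ROWS is JSON, a list of rows, each an object of numbers: "dx", "dy", "dz": the shift along the tool's x, y, z scaled (see below); "yaw": the turn about the tool's z scaled (see below). A call has 1 to 5 rows; each row is the pose to reach, as a shift and turn from the pose commanded when the call began, along the tool's axes at that moment; what a row does not reach only later rows make up. The controller multiplies each number of a shift by 0.15 m and each number of a turn by 90 degrees. A row lasts 1/8 s, in which the tool goes at most 62.5 mm and 10.7 degrees, less where a joint would pass 70% of its speed; a pose out of reach is approached as far as the arm can. A call with a number of a shift or a turn outside -1 to 1 is refused whole. A call with a gripper value outside its range is refused whole. OPENING is the opening, from -1 (shut) to 1 (fully open), set as the call begins (- or left out, the last holds). The fingers move at their own pace and stop on an object; the grip force is fixed at half the most. Time passes only in rows, so rows that repeat a pose let the fingers close. It gives the time, the measured TCP pose, the force, the opening and the grip force at its end, in the units of the state.
- bot.sense(): the state, without advancing time (a new reading comes with each control period).
- imaging.grab_frame(name): name is "scene" or "top" or "wrist"; returns (picture, depth): 480x640x3 uint8, blue, green, red; 480x640 float32, m along the optical axis (not along the pixel's ray), 0 where there is no reading.
- imaging.camera_info(name): a dict with "K" (3x3 intrinsics, pixels), "distortion" ([k1, k2, p1, p2, k3] as OpenCV has them; the pictures are not rectified), "camera_from_world" (4x4, takes a point from world to camera coordinates). Camera axes: x right, y down, z forward; pixel columns grow to the right and rows downward; lengths in m; the calibration is good to about 2 mm. A picture is of the moment at which its call begins: read the wrist's pose just before it. camera_info takes no time and is no camera call; for the wrist camera it gives the pose at the moment of the call.
- close_job(): hands the job in; it is judged then, once.
The state is a dict: "time": time; "joint_pos": joint angles; "qvel": joint speeds; "effort": joint torques, N m; "ee_pos": TCP position; "ee_rot": TCP orientation; "contact_force": force on the tool from outside, world axes, zero at the start; "torque": the same for the moment, N m; "grip_width": opening from 0.0 (shut) to 1.0 (fully open); "finger_force": force on a finger pad.
Only numpy, scipy, OpenCV 4.12 (cv2) and the standard library are available. Lean on these libraries where they do the work, as an engineer would, in place of code of your own. Each camera call takes 0.05 s, during which the arm holds its last target. There are 200 camera calls.

## Working session

There is one attempt and no reset: what is moved stays moved. The work goes in short steps, Python scripts to look and compute and a shell command to move; the robot and the scene stay as the last step left them, time stands still between calls to the robot, and variables do not carry over. Pictures are saved under pics/ and viewed, at most 10 in all, crops included, and the job is handed in when it is done.

```bash
mkdir -p pics
python3 - <<'E'
from workcell import bot, imaging
import cv2, numpy as np
s=bot.sense(); print({k:np.round(v,3).tolist() for k,v in s.items()}, bot.hold_point_z)
ims={}
for n in ("top","scene"):
    p,d=imaging.grab_frame(n); np.savez(f"{n}0.npz",p=p,d=d); cv2.imwrite(f"pics/{n}0.png",p)
    c=imaging.camera_info(n); print(n,np.round(c["K"],1).tolist(),c["distortion"],np.round(c["camera_from_world"],3).tolist(), (d>0).mean())
E
```

```text
{'time': 0.0, 'joint_pos': [1.16, 0.351, 1.652, -0.0, 1.139, -0.085], 'qvel': [-0.002, 0.0, 0.0, 0.001, 0.002, -0.0], 'effort': [-0.005, -49.734, -28.523, 0.07, 0.026, -0.0], 'ee_pos': [0.176, 0.521, 0.218], 'ee_rot': [0.162, 0.987, -0.001, -0.0], 'contact_force': [0.076, -0.522, 0.449], 'torque': [0.022, 0.031, 0.066], 'finger_force': 0.0, 'grip_width': 1.001} 0.0188
top [[500.5, 0.0, 311.6], [0.0, 500.5, 227.7], [0.0, 0.0, 1.0]] [0.03843902 0.         0.         0.         0.        ] [[0.015, -1.0, -0.019, -0.006], [-0.996, -0.013, -0.091, 0.599], [0.09, 0.02, -0.996, 1.109], [0.0, 0.0, 0.0, 1.0]] 0.9961067708333333
scene [[508.6, 0.0, 316.4], [0.0, 508.6, 242.2], [0.0, 0.0, 1.0]] [-0.01151077  0.          0.          0.          0.        ] [[0.864, 0.502, -0.014, -0.523], [0.419, -0.736, -0.532, -0.222], [-0.278, 0.454, -0.846, 1.258], [0.0, 0.0, 0.0, 1.0]] 0.9957877604166666
```

View pics/top0.png

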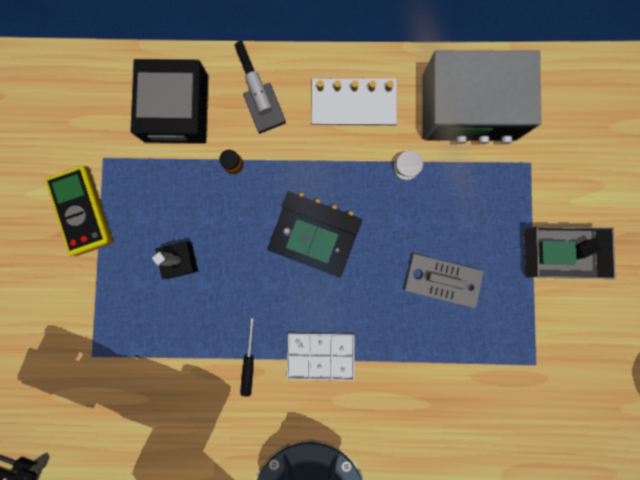

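View pics/scene0.png

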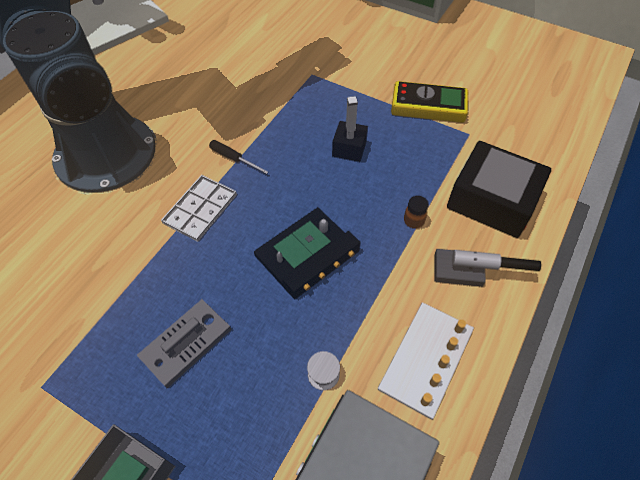

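The top view shows the base near (315,235) with its pegs at about (287,231) and (337,250), and the cover near (444,280) with its large hole on the left at about (419,274). The pen is in its stand at (175,258), the jar at (231,161) and the spool at (408,165). The scene view agrees, with the large hole at (208,320).

```bash
cat > h.py <<'E'
import numpy as np, cv2
from workcell import bot, imaging
def grab(n):
    c=imaging.camera_info(n); p,d=imaging.grab_frame(n); return dict(p=p,d=d,K=np.array(c["K"]),D=np.array(c["distortion"]),T=np.array(c["camera_from_world"]))
def ray(v,uv):
    q=cv2.undistortPoints(np.float64(uv).reshape(-1,1,2),v["K"],v["D"])[:,0]
    R,t=v["T"][:3,:3],v["T"][:3,3]
    return -R.T@t, np.c_[q,np.ones(len(q))]@R
def plane(v,uv,z):
    o,r=ray(v,uv); return o+r*((z-o[2])/r[:,2])[:,None]
def world(v):
    uv=np.stack(np.meshgrid(np.arange(640),np.arange(480)),-1).reshape(-1,2)
    o,r=ray(v,uv); return (o+r*v["d"].reshape(-1,1)).reshape(480,640,3)
def tri(v1,a,v2,b):
    o1,r1=ray(v1,a);o2,r2=ray(v2,b)
    out=[]
    for x,y in zip(r1,r2):
        s=np.linalg.lstsq(np.c_[x,-y],o2-o1,rcond=None)[0]; p,q=o1+s[0]*x,o2+s[1]*y
        out.append(np.r_[(p+q)/2,np.linalg.norm(p-q)])
    return np.array(out)
def proj(v,P):
    rv=cv2.Rodrigues(v["T"][:3,:3])[0]
    return cv2.projectPoints(np.float64(P).reshape(-1,1,3),rv,v["T"][:3,3],v["K"],v["D"])[0][:,0]
E
python3 - <<'E'
from h import *
np.set_printoptions(precision=4,suppress=True)
for n in("top","scene"):
    v=grab(n); W=world(v)
    hm=((W[...,2]>0.008)&(W[...,2]<.2)&(W[...,0]>.3)&(W[...,0]<.78)&(abs(W[...,1])<.45)&(v["d"]>0)).astype(np.uint8)
    k,l,st,ce=cv2.connectedComponentsWithStats(hm)
    for i in range(1,k):
        if st[i,4]<60: continue
        P=W[l==i]; 
        z=np.percentile(P[:,2],[50,99]); top=P[abs(P[:,2]-z[0])<.006]
        r=cv2.minAreaRect(top[:,:2].astype(np.float32)*1000)
        print(n,ce[i],st[i,4],"z50,99",z,"rect",np.round(r[0],1),np.round(r[1],1),round(r[2],1))
E
```

```text
top [230.8087 161.3166] 439 z50,99 [0.063  0.0684] rect [748.6 189.3] [41.8 41.3] 28.5
top [408.9335 163.1682] 541 z50,99 [0.0448 0.0498] rect [ 746.2 -214.2] [57.2 58.5] 45.9
top [314.3404 233.6303] 4971 z50,99 [0.0218 0.0452] rect [586.   -3.2] [180.  143.3] 70.2
top [175.435  259.3868] 1223 z50,99 [0.0548 0.1616] rect [522.7 305.2] [70.4 70.9] 14.7
top [444.2319 280.4428] 2699 z50,99 [0.0201 0.0563] rect [ 484.9 -296.1] [162.5  87. ] 76.7
top [249.6351 343.0743] 148 z50,99 [0.0159 0.0267] rect [347.2 140.6] [92.5 19.8] 1.7
top [316.6729 346.9893] 373 z50,99 [0.0125 0.0169] rect [331.4 -19.8] [ 62.1 148.5] 0.2
scene [349.8133 134.1363] 1350 z50,99 [0.054  0.1606] rect [521.2 305.2] [70.6 74.6] 14.7
scene [247.1032 162.0397] 126 z50,99 [0.0152 0.0267] rect [346.4 132.6] [24.1 90.5] 79.9
scene [206.2132 211.3121] 455 z50,99 [0.012  0.0162] rect [331.2 -22. ] [151.8  62. ] 89.9
scene [416.1595 211.4086] 602 z50,99 [0.0558 0.068 ] rect [746.9 186.1] [38.7 39.5] 43.6
scene [306.8164 251.7431] 5061 z50,99 [0.0221 0.0444] rect [587.   -5.2] [180.8 149.1] 69.8
scene [183.0139 342.711 ] 3602 z50,99 [0.0207 0.0563] rect [ 483.9 -295.9] [160.1  87.6] 76.1
scene [323.1276 367.8852] 854 z50,99 [0.0449 0.0483] rect [ 745.3 -215.5] [58.  58.5] 31.2
```

```bash
cat > go.py <<'E'
import sys
from h import *
from scipy.spatial.transform import Rotation as R
# prints the remaining shift/turn in jog units to TCP x y z (m) with tool-y world angle (deg)
def left(x,y,z,a):
    s=bot.sense(); r=R.from_quat(s["ee_rot"]).as_matrix()
    d=r.T@(np.array([x,y,z])-s["ee_pos"]); c=np.degrees(np.arctan2(r[1,1],r[0,1]))
    w=-((a-c+180)%360-180)
    print("t %.2f pos %s yaw %.2f F %s"%(s["time"],np.round(s["ee_pos"],4),c,np.round(s["contact_force"],1)),"tilt",np.round(r[:2,2],4)); print("dx %.4f dy %.4f dz %.4f yaw %.4f"%(*d/.15,w/90))
if __name__=="__main__": left(*map(float,sys.argv[1:]))
E
python3 -m jog '[{"dx":-0.3,"dy":-0.2,"dz":-0.2,"yaw":0.1},{"dx":-0.6,"dy":-0.4,"dz":-0.4,"yaw":0.2},{"dx":-0.9,"dy":-0.6,"dz":-0.5,"yaw":0.3},{"dx":-0.9,"dy":-0.6,"dz":-0.5,"yaw":0.4},{"dx":-0.9,"dy":-0.6,"dz":-0.5,"yaw":0.5}]' 1; python3 go.py 0.53 0.02 0.32 -20
```

```text
time: 0.82
ee_pos: [0.2756, 0.3921, 0.2938]
ee_rot: [0.53, 0.848, 0.0, 0.0]
contact_force: [-0.3, 0.2, -0.3]
grip_width: 0.997
finger_force: 0.0
t 0.82 pos [0.2756 0.3921 0.2938] yaw 25.95 F [-0.3  0.2 -0.3] tilt [0.0002 0.0003]
dx -2.9726 dy 0.4397 dz -0.1748 yaw 0.5106
```

```bash
python3 -m jog '[{"dx":-0.35,"dy":0.05},{"dx":-0.7,"dy":0.1},{"dx":-1,"dy":0.15,"dz":-0.17}]'; python3 -m jog '[{"dx":-0.35,"dy":0.05},{"dx":-0.7,"dy":0.1},{"dx":-1,"dy":0.15}]';  python3 -m jog '[{"dx":-0.3,"dy":0.05,"yaw":0.1},{"dx":-0.6,"dy":0.1,"yaw":0.2},{"dx":-0.9,"dy":0.14,"yaw":0.31},{"dx":-0.97,"dy":0.14,"yaw":0.42},{"dx":-0.97,"dy":0.14,"yaw":0.51}]'; python3 -m jog '[{},{}]'
python3 go.py 0.53 0.02 0.32 -20
python3 - <<'E'
from h import *
v=grab("wrist"); np.savez("w1.npz",**v); cv2.imwrite("pics/w1.png",v["p"])
print(np.round(-v["T"][:3,:3].T@v["T"][:3,3],4), np.round(v["T"],3).tolist(),np.round(v["K"],1).tolist(),v["D"])
E
```

```text
t 0.82 pos [0.2756 0.3921 0.2938] yaw 25.95 F [-0.3  0.2 -0.3] tilt [0.0002 0.0003]
dx -2.9726 dy 0.4397 dz -0.1748 yaw 0.5106
[0.2462 0.451  0.4603] [[0.899, 0.439, 0.001, -0.419], [0.426, -0.873, 0.24, 0.178], [0.106, -0.215, -0.971, 0.518], [0.0, 0.0, 0.0, 1.0]] [[367.1, 0.0, 311.4], [0.0, 367.1, 234.8], [0.0, 0.0, 1.0]] [-0.0636752  0.         0.         0.         0.       ]invalid input
invalid input
invalid input
invalid input
```

View pics/w1.png

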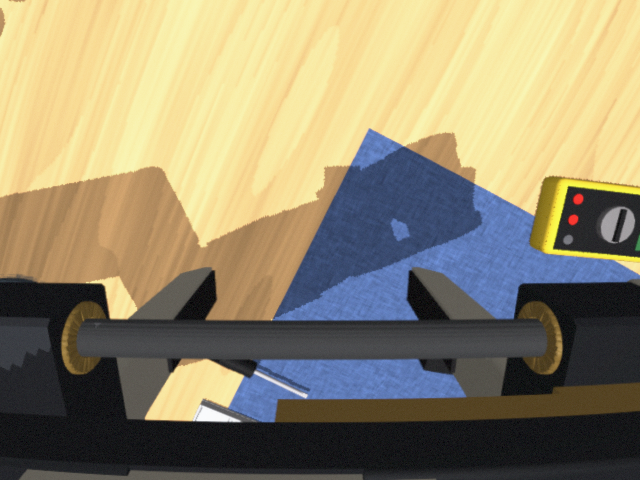

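All rows need four keys. The wrist picture shows only the bench. Only its rows above about 270 are free of the gripper, so I should view from a spot offset along tool x.

```bash
python3 go.py 0.557 -0.084 0.32 -20
```

```text
t 0.88 pos [0.2753 0.3923 0.2937] yaw 25.56 F [-0.8  0.4  0.2] tilt [0.     0.0001]
dx -3.6745 dy 0.3238 dz -0.1756 yaw 0.5063
```

```bash
python3 -m jog '[{"dx":-0.3,"dy":0.03,"dz":-0.1,"yaw":0},{"dx":-0.65,"dy":0.06,"dz":-0.17,"yaw":0},{"dx":-1,"dy":0.1,"dz":-0.17,"yaw":0}]'|head -2; python3 -m jog '[{"dx":-0.35,"dy":0.03,"dz":0,"yaw":0},{"dx":-0.7,"dy":0.06,"dz":0,"yaw":0},{"dx":-1,"dy":0.1,"dz":0,"yaw":0}]'|head -2;  python3 -m jog '[{"dx":-0.3,"dy":0.05,"dz":0,"yaw":0},{"dx":-0.6,"dy":0.1,"dz":0,"yaw":0},{"dx":-0.9,"dy":0.1,"dz":0,"yaw":0}]'|head -2; python3 -m jog '[{"dx":-0.3,"dy":0.02,"dz":0,"yaw":0.1},{"dx":-0.6,"dy":0.02,"dz":0,"yaw":0.2},{"dx":-0.77,"dy":0.02,"dz":0,"yaw":0.31},{"dx":-0.77,"dy":0.02,"dz":0,"yaw":0.42},{"dx":-0.77,"dy":0.02,"dz":0,"yaw":0.5063}]'|head -2; python3 -m jog '[{"dx":0,"dy":0,"dz":0,"yaw":0},{"dx":0,"dy":0,"dz":0,"yaw":0}]'|head -2
python3 go.py 0.557 -0.084 0.32 -20
python3 - <<'E'
from h import *
v=grab("wrist"); np.savez("w2.npz",**v); cv2.imwrite("pics/w2.png",v["p"])
for P in ((.586,-.004,.04),(.605,.052,.05),(.565,-.06,.05)): print(proj(v,P))
E
```

```text
time: 1.25
ee_pos: [0.3558, 0.2637, 0.3198]
time: 1.62
ee_pos: [0.4357, 0.1354, 0.3192]
time: 2.0
ee_pos: [0.5091, 0.0215, 0.3189]
time: 2.62
ee_pos: [0.5623, -0.0797, 0.3187]
time: 2.88
ee_pos: [0.5623, -0.0793, 0.319]
t 2.88 pos [ 0.5623 -0.0793  0.319 ] yaw -18.99 F [-0.3  0.2  0.1] tilt [-0.0002  0.0001]
dx -0.0408 dy -0.0232 dz -0.0064 yaw 0.0112
[[309.71267758 132.89665192]]
[[309.45573997  78.41173844]]
[[308.29189306 184.67254564]]
```

View pics/w2.png

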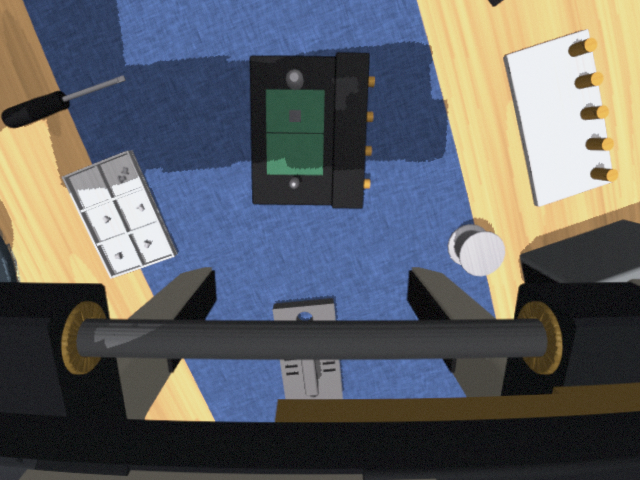

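Pegs show at about (294,78) thick and (293,183) thin, with the block to their right. I'll drop lower and take two close views.

```bash
python3 -m jog '[{"dx":0.07,"dy":-0.25,"dz":0.35,"yaw":0.01},{"dx":0.07,"dy":-0.25,"dz":0.7,"yaw":0.01},{"dx":0.07,"dy":-0.25,"dz":0.93,"yaw":0.01},{"dx":0.07,"dy":-0.25,"dz":0.93,"yaw":0.01},{"dx":0.07,"dy":-0.25,"dz":0.93,"yaw":0.01}]'|head -2
python3 - <<'E'
from h import *
import time
v=grab("wrist"); np.savez("w3.npz",**v); cv2.imwrite("pics/w3.png",v["p"])
E
python3 -m jog '[{"dx":0,"dy":0.2,"dz":0,"yaw":0},{"dx":0,"dy":0.4,"dz":0,"yaw":0},{"dx":0,"dy":0.4,"dz":0,"yaw":0},{"dx":0,"dy":0.4,"dz":0,"yaw":0}]'|head -2
python3 - <<'E'
from h import *
v=grab("wrist"); np.savez("w4.npz",**v); cv2.imwrite("pics/w4.png",v["p"])
a=cv2.imread("pics/w3.png")[:290,150:550]; b=v["p"][:290,150:550]; cv2.imwrite("pics/w34.png",np.vstack([a,b]))
E
python3 go.py 0.557 -0.084 0.32 -20
```

```text
time: 3.55
ee_pos: [0.5312, -0.0574, 0.1812]
time: 4.1
ee_pos: [0.5865, -0.0778, 0.1804]
t 4.15 pos [ 0.5863 -0.0777  0.1803] yaw -20.12 F [-0.1  0.5  0.6] tilt [ 0.0004 -0.0001]
dx -0.1067 dy -0.1683 dz -0.9317 yaw -0.0013
```

View pics/w34.png

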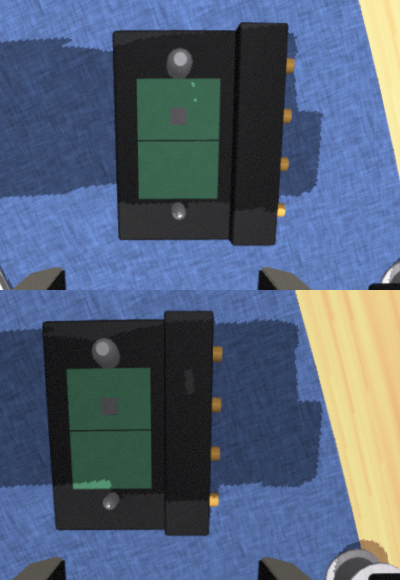

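In view w3 the thick peg's flat top is at about (330,59) and the thin one's at (329,208). In w4 they are at about (252,59) and (259,214).

```bash
python3 - <<'E'
from h import *
np.set_printoptions(precision=4,suppress=True)
vs=[dict(np.load(f"w{i}.npz")) for i in (3,4)]
seeds=[[(330,59),(329,208)],[(252,59),(259,214)]]
C=[]
for v,ss in zip(vs,seeds):
    g=v["p"].max(2).astype(int); sat=g-v["p"].min(2)
    row=[]
    for (x,y) in ss:
        w=g[y-14:y+15,x-14:x+15]; s=sat[y-14:y+15,x-14:x+15]
        for f in (100,120,140,160):
            k,l,st,ce=cv2.connectedComponentsWithStats(((w>f)&(s<30)).astype(np.uint8))
            if k>1:
                i=1+st[1:,4].argmax(); print((x,y),f,ce[i]+[x-14,y-14],st[i])
E
python3 - <<'E'
import cv2,numpy as np
a=cv2.imread("pics/w3.png");b=cv2.imread("pics/w4.png")
c=[cv2.resize(p[y-20:y+20,x-20:x+20],(300,300),interpolation=cv2.INTER_NEAREST) for p,x,y in((a,330,59),(a,329,208),(b,252,59),(b,259,214))]
cv2.imwrite("pics/pegs.png",np.vstack([np.hstack(c[:2]),np.hstack(c[2:])]))
E
```

```text
(330, 59) 100 [330.5584  57.7879] [  7   5  17  17 231]
(330, 59) 120 [330.037   58.3765] [  7   6  15  15 162]
(330, 59) 140 [330.   58.5] [  8   7  13  14 140]
(330, 59) 160 [329.9167  58.5185] [  9   8  11  12 108]
(329, 208) 100 [328.7875 214.025 ] [ 8 15 12 10 80]
(329, 208) 120 [328.6098 215.122 ] [ 9 18  9  7 41]
(329, 208) 140 [329.2105 215.0526] [12 19  5  5 19]
(329, 208) 160 [329.3846 215.6154] [13 20  4  4 13]
(252, 59) 100 [252.3252  57.9755] [  8   6  14  15 163]
(252, 59) 120 [252.1756  58.1679] [  8   7  13  13 131]
(252, 59) 140 [252.5  54. ] [14  9  2  1  2]
(259, 214) 100 [257.7   214.975] [ 9 12  9  7 40]
(259, 214) 120 [257.5789 215.1053] [11 13  4  5 19]
(259, 214) 140 [257.9167 215.6667] [11 14  4  4 12]
(259, 214) 160 [258.1667 215.8333] [12 15  3  3  6]
```

View pics/pegs.png

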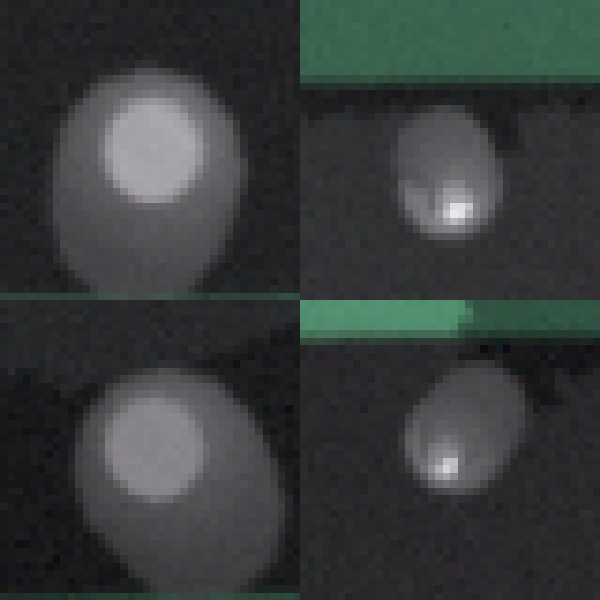

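The crops show the thick peg's flat top as a clean disc. The thin peg's small top is the bright spot, at (329.1,215.1) in w3 and (257.6,215.2) in w4.

```bash
python3 - <<'E'
from h import *
np.set_printoptions(precision=4,suppress=True)
a,b=[dict(np.load(f"w{i}.npz")) for i in (3,4)]
A=[(330,58.5),(329.1,215.1)];B=[(252.2,58.2),(257.6,215.2)]
print(tri(a,A,b,B))
for v,p in((a,A),(b,B)):
    P=plane(v,p,.05); d=P[0]-P[1]; print(P[:,:2],"mid",P.mean(0),np.linalg.norm(d),np.degrees(np.arctan2(d[1],d[0])))
# fixed cameras: bright peg tops near the projections
for n in("top","scene"):
    v=grab(n)
    g=v["p"].max(2).astype(int); s=g-v["p"].min(2)
    uv=[]
    for P in plane(a,A,.05):
        x,y=np.round(proj(v,P)[0]).astype(int)
        m=((g>110)&(s<30))[y-9:y+10,x-9:x+10].astype(np.uint8)
        k,l,st,ce=cv2.connectedComponentsWithStats(m)
        if k>1: i=1+st[1:,4].argmax(); uv.append(ce[i]+[x-9,y-9]); print(n,(x,y),uv[-1],st[i])
    if len(uv)==2: P=plane(v,uv,.048); print(P,np.linalg.norm(P[0]-P[1]))
E
python3 go.py 0.4645 -0.357 0.18 -13.5
```

```text
[[ 0.589   0.0595  0.0501  0.    ]
 [ 0.5482 -0.054   0.0508  0.0001]]
[[ 0.589   0.0595]
 [ 0.5482 -0.0541]] mid [0.5686 0.0027 0.05  ] 0.12073806762774093 70.22653894771685
[[ 0.589   0.0595]
 [ 0.548  -0.0541]] mid [0.5685 0.0027 0.05  ] 0.12084528233434656 70.16009166504195
top (np.int64(286), np.int64(231)) [286.1667 230.1667] [8 7 3 3 6]
scene (np.int64(279), np.int64(252)) [277.8 253.6] [7 9 2 4 5]
t 4.25 pos [ 0.5863 -0.0776  0.1802] yaw -20.11 F [ 0.7 -0.2  0. ] tilt [ 0.0004 -0.0001]
dx -2.0282 dy -0.1220 dz 0.0009 yaw -0.0735
```

```bash
python3 -m jog '[{"dx":-0.35,"dy":-0.02,"dz":0,"yaw":0},{"dx":-0.7,"dy":-0.04,"dz":0,"yaw":0},{"dx":-1,"dy":-0.06,"dz":0,"yaw":0}]'|head -2; python3 -m jog '[{"dx":-0.35,"dy":-0.02,"dz":0,"yaw":-0.05},{"dx":-0.7,"dy":-0.04,"dz":0,"yaw":-0.0735},{"dx":-1,"dy":-0.06,"dz":0,"yaw":-0.0735},{"dx":-1.0,"dy":-0.06,"dz":0,"yaw":-0.0735},{"dx":-1.0,"dy":-0.06,"dz":0,"yaw":-0.0735}]'|head -2
python3 - <<'E'
from h import *
v=grab("wrist"); np.savez("w5.npz",**v); cv2.imwrite("pics/w5.png",v["p"])
E
python3 -m jog '[{"dx":0,"dy":0.2,"dz":0,"yaw":0},{"dx":0,"dy":0.4,"dz":0,"yaw":0},{"dx":0,"dy":0.4,"dz":0,"yaw":0},{"dx":0,"dy":0.4,"dz":0,"yaw":0}]'|head -2
python3 - <<'E'
from h import *
v=grab("wrist"); np.savez("w6.npz",**v); cv2.imwrite("pics/w6.png",v["p"])
a=cv2.imread("pics/w5.png")[:290,150:550]; b=v["p"][:290,150:550]; cv2.imwrite("pics/w56.png",np.vstack([a,b]))
E
python3 go.py 0.4645 -0.357 0.18 -13.5
```

```text
time: 4.62
ee_pos: [0.5256, -0.2168, 0.18]
time: 5.25
ee_pos: [0.4666, -0.3527, 0.1798]
time: 5.8
ee_pos: [0.5247, -0.3663, 0.1795]
t 5.85 pos [ 0.5245 -0.3666  0.1796] yaw -13.48 F [ 0.8 -0.3 -0.2] tilt [-0.0005  0.0003]
dx -0.0313 dy -0.4041 dz -0.0024 yaw 0.0003
```

View pics/w56.png

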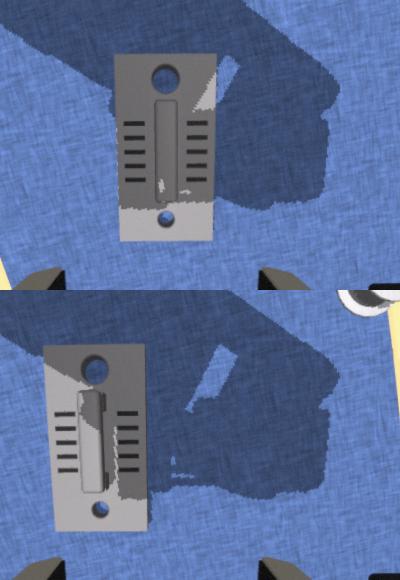

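The large hole is at about (316,79) in w5 and (245,80) in w6. The small one is at (316,219) and (250,219), with the handle bar between them.

Run:
```python
from h import *
np.set_printoptions(precision=4,suppress=True)
a,b=[dict(np.load(f"w{i}.npz")) for i in (5,6)]
seeds=[[(316,79,22),(316,219,14)],[(245,80,22),(250,219,14)]]
uvs=[]
for v,ss in zip((a,b),seeds):
    p=v["p"].astype(int); g=p.max(2); sat=g-p.min(2); r=[]
    for x,y,h in ss:
        sub=np.s_[y-h:y+h+1,x-h:x+h+1]
        for name,m in (("sat",sat[sub]>22),("r<60",p[...,2][sub]<60),("r<75",p[...,2][sub]<75)):
            k,l,st,ce=cv2.connectedComponentsWithStats(m.astype(np.uint8))
            i=l[h,h]
            if i:
                cn=max(cv2.findContours((l==i).astype(np.uint8),0,cv2.CHAIN_APPROX_NONE)[0],key=len)
                e=cv2.minAreaRect(cn); c=np.array(e[0])+[x-h,y-h]; print((x,y),name,c,np.array(e[1])+1,st[i,4])
                if name=="r<75": r.append(c)
    uvs.append(r)
if all(len(r)==2 for r in uvs):
    print(tri(a,uvs[0],b,uvs[1]))
    for v,r in zip((a,b),uvs):
        P=plane(v,r,.02); d=P[0]-P[1]; print(P[:,:2],"mid",P.mean(0),np.linalg.norm(d),np.degrees(np.arctan2(d[1],d[0])))
# handle top height from depth, fixed top of bar
W=world(a); m=(W[...,2]>.045)&(W[...,2]<.07)&(np.hypot(W[...,0]-.485,W[...,1]+.296)<.08); q=W[m]
print("bar z",np.median(q[:,2]),cv2.minAreaRect((q[:,:2]*1000).astype(np.float32)))
```

```text
(316, 79) sat [315.  81.] [25.0416 25.0416] 496
(316, 79) r<75 [315.  78.] [29. 27.] 619
(316, 219) sat [315.75 216.75] [13.0208 13.7279] 143
(316, 219) r<75 [314.6267 220.9212] [15.4831 11.4278] 114
(245, 80) sat [246.   81.5] [24. 23.] 446
(245, 80) r<60 [244.   77.5] [24. 27.] 366
(245, 80) r<75 [244.5  79. ] [29. 28.] 622
(250, 219) sat [252. 217.] [13. 13.] 128
(250, 219) r<75 [249.1283 220.4248] [16.0515 12.0064] 137
[[ 0.4975 -0.2362  0.0179  0.0004]
 [ 0.4689 -0.355   0.0189  0.0007]]
[[ 0.4974 -0.2364]
 [ 0.4689 -0.3552]] mid [ 0.4832 -0.2958  0.02  ] 0.1222097393397386 76.49843173874112
[[ 0.4977 -0.2368]
 [ 0.4693 -0.3545]] mid [ 0.4835 -0.2957  0.02  ] 0.12109543485258084 76.41638327497978
bar z 0.05409039111971889 ((483.680908203125, -295.508544921875), (78.9442367553711, 17.839094161987305), 77.03363800048828)
```

```bash
python3 - <<'E'
from h import *
np.set_printoptions(precision=4,suppress=True)
a,b=[dict(np.load(f"w{i}.npz")) for i in (5,6)]
seeds=[[(316,79,22),(316,219,14)],[(245,80,22),(250,219,14)]]
uvs=[]
for v,ss in zip((a,b),seeds):
    p=v["p"].astype(int); sat=p.max(2)-p.min(2); r=[]
    for x,y,h in ss:
        sub=np.s_[y-h:y+h+1,x-h:x+h+1]; R=p[...,2][sub]; th=min(75,0.75*np.median(R))if h>20 else .7*np.median(R[:, :6])
        m=(sat[sub]>22)|(R<th)
        k,l,st,ce=cv2.connectedComponentsWithStats(m.astype(np.uint8)); i=l[h,h]
        cn=max(cv2.findContours((l==i).astype(np.uint8),0,cv2.CHAIN_APPROX_NONE)[0],key=len)
        c,rad=cv2.minEnclosingCircle(cn); e=cv2.fitEllipse(cn); c=np.array(e[0])+[x-h,y-h]; print((x,y),round(th),c,np.array(e[1])+1,rad,st[i]); r.append(c)
    uvs.append(r)
print(tri(a,uvs[0],b,uvs[1]))
for v,r in zip((a,b),uvs):
    P=plane(v,r,.02); d=P[0]-P[1]; print(P[:,:2],"mid",P.mean(0),np.linalg.norm(d),np.degrees(np.arctan2(d[1],d[0])))
    W=world(v); q=W[(abs(W[...,2]-.02)<.006)&(np.hypot(W[...,0]-.484,W[...,1]+.296)<.12)]; print(cv2.minAreaRect((q[:,:2]*1000).astype(np.float32)))
E
python3 go.py 0.4835 -0.2958 0.1 -13.5
```

```text
(316, 79) 75 [315.0236  78.5797] [27.5501 29.3518] 14.57748031616211 [  8   7  27  30 630]
(316, 219) 123 [315.5612 219.0216] [17.1722 17.349 ] 8.529088020324707 [  5   6  18  17 230]
(245, 80) 75 [244.2692  79.114 ] [27.409  29.2893] 14.430970191955566 [  8   7  28  29 625]
(250, 219) 123 [249.968 219.328] [16.9413 17.4808] 8.547061920166016 [  6   6  17  17 229]
[[ 0.4974 -0.2366  0.019   0.    ]
 [ 0.4701 -0.3539  0.019   0.    ]]
[[ 0.4973 -0.2368]
 [ 0.4701 -0.3537]] mid [ 0.4837 -0.2952  0.02  ] 0.11999315190273661 76.89026768253702
((483.9895324707031, -295.0880126953125), (160.65318298339844, 85.82759857177734), 77.10010528564453)
[[ 0.4975 -0.2368]
 [ 0.4703 -0.3537]] mid [ 0.4839 -0.2953  0.02  ] 0.11999288522141004 76.89295011710905
((483.6576232910156, -294.95635986328125), (160.26351928710938, 85.57197570800781), 76.96687316894531)
t 5.85 pos [ 0.5245 -0.3666  0.1796] yaw -13.48 F [ 0.8 -0.3 -0.2] tilt [-0.0005  0.0003]
dx 0.3949 dy -0.3757 dz 0.5310 yaw 0.0003
```

```bash
python3 -m jog '[{"dx":0.2,"dy":-0.2,"dz":0.2,"yaw":0},{"dx":0.395,"dy":-0.375,"dz":0.4,"yaw":-0.004},{"dx":0.395,"dy":-0.375,"dz":0.53,"yaw":-0.004},{"dx":0.395,"dy":-0.375,"dz":0.53,"yaw":-0.004},{"dx":0.395,"dy":-0.375,"dz":0.53,"yaw":-0.004}]' 0.1 |head -2;python3 go.py 0.4838 -0.2953 0.027 -13.1
```

```text
time: 6.48
ee_pos: [0.4844, -0.2971, 0.1011]
t 6.47 pos [ 0.4844 -0.2971  0.1011] yaw -13.17 F [-0.2 -0.8  1.1] tilt [ 0.0011 -0.0008]
dx 0.0111 dy -0.0069 dz 0.4942 yaw -0.0008
```

```bash
python3 -m jog '[{"dx":0.011,"dy":-0.007,"dz":0.15,"yaw":0},{"dx":0.011,"dy":-0.007,"dz":0.3,"yaw":0},{"dx":0.011,"dy":-0.007,"dz":0.42,"yaw":0},{"dx":0.011,"dy":-0.007,"dz":0.494,"yaw":0},{"dx":0.011,"dy":-0.007,"dz":0.494,"yaw":0}]' |head -2; python3 -m jog '[{"dx":0,"dy":0,"dz":0,"yaw":0},{"dx":0,"dy":0,"dz":0,"yaw":0}]'|head -2; python3 go.py 0.4838 -0.2953 0.027 -13.1;  python3 -m jog '[{"dx":0,"dy":0,"dz":0,"yaw":0},{"dx":0,"dy":0,"dz":0,"yaw":0},{"dx":0,"dy":0,"dz":0,"yaw":0},{"dx":0,"dy":0,"dz":0,"yaw":0},{"dx":0,"dy":0,"dz":0,"yaw":0}]' -1; python3 go.py 0.4838 -0.2953 0.027 -13.1
```

```text
time: 7.1
ee_pos: [0.4833, -0.2948, 0.0257]
time: 7.35
ee_pos: [0.4837, -0.295, 0.0267]
t 7.35 pos [ 0.4837 -0.295   0.0267] yaw -13.16 F [ 0.1 -0.3  0.3] tilt [ 0.0009 -0.0006]
dx -0.0019 dy 0.0009 dz -0.0021 yaw -0.0006
time: 7.98
ee_pos: [0.4834, -0.2948, 0.0261]
ee_rot: [0.783, 0.621, 0.0, 0.0]
contact_force: [1.3, -0.8, -0.3]
grip_width: 0.192
finger_force: 30.0
t 7.97 pos [ 0.4834 -0.2948  0.0261] yaw -13.16 F [ 1.3 -0.8 -0.3] tilt [ 0.0001 -0.0001]
dx -0.0024 dy 0.0030 dz -0.0062 yaw -0.0007
```

```bash
python3 -m jog '[{"dx":0,"dy":0,"dz":-0.08,"yaw":0},{"dx":0,"dy":0,"dz":-0.2,"yaw":0},{"dx":0,"dy":0,"dz":-0.4,"yaw":0},{"dx":0,"dy":0,"dz":-0.6,"yaw":0},{"dx":0,"dy":0,"dz":-0.68,"yaw":0}]'; python3 go.py 0.5686 0.003 0.13 -19.8
```

```text
time: 8.6
ee_pos: [0.484, -0.2952, 0.1306]
ee_rot: [0.783, 0.621, 0.0, 0.002]
contact_force: [0.0, -0.1, -3.7]
grip_width: 0.192
finger_force: 30.0
t 8.60 pos [ 0.484  -0.2952  0.1306] yaw -13.16 F [ 0.  -0.1 -3.7] tilt [ 0.0026 -0.0019]
dx 2.0642 dy 0.0967 dz 0.0016 yaw 0.0738
```

```bash
python3 -m jog '[{"dx":0.1,"dy":0,"dz":0,"yaw":0},{"dx":0.3,"dy":0.01,"dz":0,"yaw":0},{"dx":0.53,"dy":0.02,"dz":0,"yaw":0},{"dx":0.77,"dy":0.03,"dz":0,"yaw":0},{"dx":1.0,"dy":0.04,"dz":0,"yaw":0}]'|head -2;python3 -m jog '[{"dx":0.24,"dy":0.01,"dz":0,"yaw":0.02},{"dx":0.48,"dy":0.02,"dz":0,"yaw":0.04},{"dx":0.7,"dy":0.03,"dz":0,"yaw":0.06},{"dx":0.9,"dy":0.04,"dz":0,"yaw":0.0738},{"dx":1.0,"dy":0.05,"dz":0,"yaw":0.0738}]'|head -2;python3 -m jog '[{"dx":0,"dy":0,"dz":0,"yaw":0},{"dx":0,"dy":0,"dz":0,"yaw":0},{"dx":0,"dy":0,"dz":0,"yaw":0}]'|head -2;  python3 go.py 0.5686 0.003 0.09 -19.8
```

```text
time: 9.22
ee_pos: [0.5228, -0.1477, 0.1267]
time: 9.85
ee_pos: [0.5642, -0.0037, 0.1269]
time: 10.22
ee_pos: [0.5646, -0.0066, 0.128]
t 10.22 pos [ 0.5646 -0.0066  0.128 ] yaw -19.86 F [-0.3  0.1 -3.5] tilt [-0.0002 -0.0001]
dx 0.0692 dy 0.0034 dz 0.2531 yaw -0.0006
```

```bash
python3 -m jog '[{"dx":0.035,"dy":0.002,"dz":0.07,"yaw":0},{"dx":0.069,"dy":0.0034,"dz":0.15,"yaw":0},{"dx":0.069,"dy":0.0034,"dz":0.25,"yaw":0},{"dx":0.069,"dy":0.0034,"dz":0.25,"yaw":0},{"dx":0.069,"dy":0.0034,"dz":0.25,"yaw":0}]'|head -2;  python3 -m jog '[{"dx":0,"dy":0,"dz":0,"yaw":0},{"dx":0,"dy":0,"dz":0,"yaw":0}]'|head -2; python3 go.py 0.5686 0.003 0.047 -19.8
python3 - <<'E'
from h import *
v=grab("wrist"); np.savez("w7.npz",**v); a=v["p"][:270,200:440]; cv2.imwrite("pics/w7.png",cv2.resize(a,None,fx=2,fy=2))
print(proj(v,[(.589,.0595,.05),(.548,-.054,.05)]))
E
```

```text
time: 10.85
ee_pos: [0.5689, 0.0038, 0.0906]
time: 11.1
ee_pos: [0.569, 0.0038, 0.0909]
t 11.10 pos [0.569  0.0038 0.0909] yaw -19.81 F [ 0.2 -0.3 -3.3] tilt [ 0.0007 -0.    ]
dx -0.0060 dy -0.0009 dz 0.2927 yaw -0.0001
[[311.543003   156.33663119]
 [311.12699922 350.79116745]]
```

View pics/w7.png

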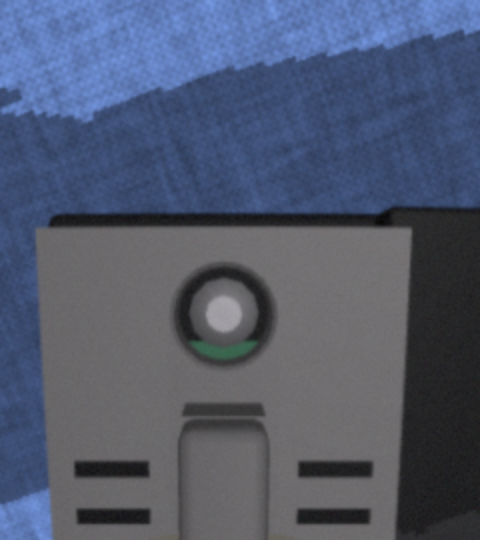

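The view shows the thick peg's top at about (312,156), centred in the large hole. The fit is lined up, so I'll lower slowly while watching the force.

```bash
python3 -m jog '[{"dx":-0.004,"dy":0,"dz":0.036,"yaw":0},{"dx":-0.005,"dy":0,"dz":0.072,"yaw":0},{"dx":-0.005,"dy":0,"dz":0.108,"yaw":0},{"dx":-0.005,"dy":0,"dz":0.144,"yaw":0},{"dx":-0.005,"dy":0,"dz":0.18,"yaw":0}]';  python3 -m jog '[{"dx":0,"dy":0,"dz":0.015,"yaw":0},{"dx":0,"dy":0,"dz":0.03,"yaw":0},{"dx":0,"dy":0,"dz":0.045,"yaw":0},{"dx":0,"dy":0,"dz":0.06,"yaw":0}]'; python3 go.py 0.5686 0.003 0.047 -19.8
```

```text
time: 11.78
ee_pos: [0.5685, 0.0032, 0.0631]
ee_rot: [0.818, 0.575, -0.0, -0.0]
contact_force: [0.2, 0.5, -3.7]
grip_width: 0.193
finger_force: 30.0
time: 12.28
ee_pos: [0.5686, 0.0031, 0.0545]
ee_rot: [0.818, 0.575, 0.0, 0.0]
contact_force: [0.6, 0.1, -3.6]
grip_width: 0.192
finger_force: 30.0
t 12.28 pos [0.5686 0.0031 0.0545] yaw -19.80 F [ 0.6  0.1 -3.6] tilt [ 0.0002 -0.    ]
dx -0.0008 dy 0.0003 dz 0.0499 yaw -0.0000
```

```bash
python3 -m jog '[{"dx":0,"dy":0,"dz":0.012,"yaw":0},{"dx":0,"dy":0,"dz":0.024,"yaw":0},{"dx":0,"dy":0,"dz":0.036,"yaw":0},{"dx":0,"dy":0,"dz":0.046,"yaw":0},{"dx":0,"dy":0,"dz":0.05,"yaw":0}]';  python3 -m jog '[{"dx":0,"dy":0,"dz":0.003,"yaw":0},{"dx":0,"dy":0,"dz":0.006,"yaw":0},{"dx":0,"dy":0,"dz":0.006,"yaw":0}]'; python3 go.py 0.5686 0.003 0.046 -19.8
```

```text
time: 12.9
ee_pos: [0.5685, 0.0031, 0.0469]
ee_rot: [0.818, 0.575, -0.0, -0.0]
contact_force: [-0.1, 0.5, -2.6]
grip_width: 0.191
finger_force: 30.0
time: 13.28
ee_pos: [0.5686, 0.0031, 0.0461]
ee_rot: [0.818, 0.575, -0.0, 0.0]
contact_force: [0.9, 0.3, -3.9]
grip_width: 0.188
finger_force: 30.0
t 13.28 pos [0.5686 0.0031 0.0461] yaw -19.80 F [ 0.9  0.3 -3.9] tilt [-0. -0.]
dx -0.0008 dy 0.0006 dz 0.0008 yaw -0.0000
```

Still not carried by the deck. I'll go down in small steps.

```bash
python3 -m jog '[{"dx":0,"dy":0,"dz":0.002,"yaw":0},{"dx":0,"dy":0,"dz":0.004,"yaw":0},{"dx":0,"dy":0,"dz":0.004,"yaw":0}]';  python3 -m jog '[{"dx":0,"dy":0,"dz":0.002,"yaw":0},{"dx":0,"dy":0,"dz":0.005,"yaw":0},{"dx":0,"dy":0,"dz":0.005,"yaw":0}]'
```

```text
time: 13.65
ee_pos: [0.5686, 0.0031, 0.0461]
ee_rot: [0.818, 0.575, 0.0, 0.0]
contact_force: [-4.4, -0.1, 5.4]
grip_width: 0.193
finger_force: 30.0
time: 14.02
ee_pos: [0.5686, 0.0031, 0.046]
ee_rot: [0.818, 0.575, 0.0, 0.0]
contact_force: [-6.4, -0.2, 14.3]
grip_width: 0.19
finger_force: 30.0
```

```bash
python3 -m jog '[{"dx":0,"dy":0,"dz":-0.004,"yaw":0},{"dx":0,"dy":0,"dz":-0.004,"yaw":0}]'|sed -n 2,4p; python3 -m jog '[{"dx":0,"dy":0,"dz":0,"yaw":0},{"dx":0,"dy":0,"dz":0,"yaw":0},{"dx":0,"dy":0,"dz":0,"yaw":0},{"dx":0,"dy":0,"dz":0,"yaw":0}]' 0; python3 -m jog '[{"dx":0,"dy":0,"dz":-0.1,"yaw":0},{"dx":0,"dy":0,"dz":-0.3,"yaw":0},{"dx":0,"dy":0,"dz":-0.6,"yaw":0},{"dx":0,"dy":0,"dz":-0.8,"yaw":0},{"dx":0,"dy":0,"dz":-0.9,"yaw":0}]'
python3 - <<'E'
from h import *
for n in("top","scene"):
    v=grab(n); W=world(v)
    y=np.array([.3387,.9409]);x=np.array([.9409,-.3387]);q=W[...,:2]-[.5685,.0027]
    X,Y=q@x,q@y
    for nm,m in(("cover near small end",(abs(X-.0)<.035)&(abs(Y+.073)<.005)),("large end",(abs(X)<.035)&(abs(Y-.076)<.003)),("front",(abs(X+.036)<.004)&(abs(Y)<.07)),("block",(abs(X-.065)<.015)&(abs(Y)<.08))): print(n,nm,np.round(np.median(W[m][:,2]),4),m.sum())
    m=(abs(W[...,2]-.06-.01)<.008)&(np.hypot(X,Y)<.1); print("bar",cv2.minAreaRect((np.c_[X[m],Y[m]]*1000).astype(np.float32)))
E
```

```text
ee_pos: [0.5686, 0.0031, 0.046]
ee_rot: [0.818, 0.575, 0.0, 0.0]
contact_force: [-5.1, 1.8, 9.0]
time: 14.78
ee_pos: [0.5686, 0.0031, 0.0453]
ee_rot: [0.818, 0.575, 0.0, -0.0]
contact_force: [-0.5, 0.1, 1.4]
grip_width: 0.493
finger_force: 0.0
time: 15.4
ee_pos: [0.5691, 0.0031, 0.1828]
ee_rot: [0.818, 0.575, 0.001, 0.001]
contact_force: [-0.0, -0.1, -0.2]
grip_width: 0.502
finger_force: 0.0
top cover near small end 0.5348 44
top large end nan 0
top front 0.4873 633
top block 0.3102 261
bar ((0.0, 0.0), (0.0, 0.0), 0.0)
scene cover near small end 0.4742 1051
scene large end 0.0395 69
scene front 0.2936 566
scene block 0.2855 2049
bar ((1.588348388671875, -1.9564170837402344), (19.8531494140625, 80.03218078613281), 0.13036797940731049)
  return _methods._mean(a, axis=axis, dtype=dtype,
  ret = ret.dtype.type(ret / rcount)
```

```bash
python3 - <<'E'
from h import *
np.set_printoptions(precision=4,suppress=True)
uv={};vs={}
for n,c in(("top",(160,258)),("scene",(352,101))):
    v=grab(n); vs[n]=v; W=world(v); p=v["p"].astype(int)
    m=((W[...,2]>.14)&(np.hypot(W[...,0]-.522,W[...,1]-.305)<.06)&(p.min(2)>150)).astype(np.uint8)
    k,l,st,ce=cv2.connectedComponentsWithStats(m); i=1+st[1:,4].argmax(); uv[n]=ce[i]; print(n,ce[i],st[i],np.median(W[l==i],0))
    P=plane(v,np.argwhere(l==i)[:,::-1].astype(float),.16); print(cv2.minAreaRect((P[:,:2]*1000).astype(np.float32)))
    # shaft axis by depth
    for lo in(.06,.08,.1,.12,.14):
        q=W[(W[...,2]>lo)&(W[...,2]<lo+.02)&(np.hypot(W[...,0]-.522,W[...,1]-.305)<.06)&(v["d"]>0)]; print(lo,len(q),q.mean(0) if len(q) else "")
print(tri(vs["top"],[uv["top"]],vs["scene"],[uv["scene"]]))
E
python3 go.py 0.50 0.22 0.3 -10
```

```text
top [158.1084 258.3133] [153 253  11  12  83] [0.522  0.3058 0.1593]
((521.7284545898438, 305.4176330566406), (18.650951385498047, 17.770832061767578), 40.52983856201172)
0.06 22 [0.5264 0.2987 0.0707]
0.08 33 [0.5221 0.2982 0.0895]
0.1 35 [0.5223 0.2978 0.1098]
0.12 36 [0.5227 0.2983 0.1296]
0.14 109 [0.5221 0.3034 0.1551]
scene [352.   99.5] [348  97   9   6  50] [0.5207 0.3057 0.16  ]
((521.1744995117188, 305.1724853515625), (17.632965087890625, 15.790355682373047), 29.30633544921875)
0.06 44 [0.5247 0.2989 0.071 ]
0.08 63 [0.5239 0.2986 0.0896]
0.1 65 [0.5246 0.2984 0.1091]
0.12 70 [0.5245 0.2987 0.1296]
0.14 100 [0.5235 0.3005 0.1524]
[[0.5213 0.3054 0.1599 0.0004]]
t 15.60 pos [0.5681 0.0032 0.1796] yaw -19.80 F [-1.  -0.3  0.2] tilt [-0.0011  0.0001]
dx 1.2060 dy -0.9179 dz -0.8021 yaw -0.1089
```

```bash
python3 -m jog '[{"dx":0,"dy":0,"dz":-0.3,"yaw":0},{"dx":0.3,"dy":-0.1,"dz":-0.6,"yaw":-0.1},{"dx":0.6,"dy":-0.2,"dz":-0.8,"yaw":-0.2},{"dx":0.9,"dy":-0.3,"dz":-0.8,"yaw":-0.3},{"dx":1,"dy":-0.3,"dz":-0.8,"yaw":-0.4}]' 0|sed -n 2p; python3 go.py .576 .24 .3 40
```

```text
ee_pos: [0.5765, 0.1619, 0.299]
t 16.23 pos [0.5765 0.1619 0.299 ] yaw 16.63 F [-0.2 -0.6 -0.1] tilt [-0.002  -0.0001]
dx 0.4996 dy 0.1461 dz -0.0065 yaw -0.2596
```

```bash
python3 -m jog '[{"dx":0.25,"dy":0.07,"dz":0,"yaw":-0.1},{"dx":0.5,"dy":0.146,"dz":0,"yaw":-0.2},{"dx":0.5,"dy":0.146,"dz":0,"yaw":-0.26},{"dx":0.5,"dy":0.146,"dz":0,"yaw":-0.26},{"dx":0.5,"dy":0.146,"dz":0,"yaw":-0.26}]'|sed -n 2p
python3 - <<'E'
from h import *
np.set_printoptions(precision=4,suppress=True)
v=grab("wrist"); np.savez("w8.npz",**v)
print(proj(v,(.5213,.3054,.16)))
W=world(v); p=v["p"].astype(int)
m=((abs(W[...,2]-.16)<.006)&(np.hypot(W[...,0]-.5213,W[...,1]-.3054)<.03)).astype(np.uint8)
ys,xs=np.nonzero(m); P=plane(v,np.c_[xs,ys].astype(float),.16); print(len(P),cv2.minAreaRect((P[:,:2]*1000).astype(np.float32)),P.mean(0))
x,y=proj(v,(.5213,.3054,.16))[0].astype(int); cv2.imwrite("pics/w8.png",cv2.resize(v["p"][max(0,y-60):y+60,x-60:x+60],None,fx=4,fy=4,interpolation=0))
m=((abs(W[...,2]-.055)<.006)&(np.hypot(W[...,0]-.5213,W[...,1]-.3054)<.06)).astype(np.uint8)
ys,xs=np.nonzero(m); P=plane(v,np.c_[xs,ys].astype(float),.055); print(len(P),cv2.minAreaRect((P[:,:2]*1000).astype(np.float32)))
# cover check
for n in("top","scene"):
    v=grab(n); W=world(v)
    yy=np.array([.3387,.9409]);xx=np.array([.9409,-.3387]);q=W[...,:2]-[.5685,.0027]
    X,Y=q@xx,q@yy
    for nm,m in(("small end",(abs(X-.0)<.035)&(abs(Y+.074)<.003)),("large end",(abs(X)<.035)&(abs(Y-.076)<.003)),("front",(abs(X+.036)<.004)&(abs(Y)<.07)),("rear",(abs(X-.036)<.003)&(abs(Y)<.07)),("block",(abs(X-.065)<.012)&(abs(Y)<.08))): print(n,nm,np.round(np.median(W[m][:,2]),4),m.sum())
    m=(abs(W[...,2]-.07)<.008)&(np.hypot(X,Y)<.1); print("bar",cv2.minAreaRect((np.c_[X[m],Y[m]]*1000).astype(np.float32)))
E
```

```text
ee_pos: [0.5771, 0.2372, 0.2996]
[[312.4229 116.3   ]]
701 ((520.8754272460938, 307.28173828125), (20.121164321899414, 20.079967498779297), 39.522315979003906) [0.5209 0.3073 0.16  ]
3508 ((520.7344970703125, 306.992919921875), (70.7248764038086, 70.45511627197266), 14.493135452270508)
top small end 0.04 84
top large end 0.0396 85
top front 0.0396 225
top rear 0.04 163
top block 0.04 754
bar ((1.4172210693359375, 0.17041778564453125), (79.93511199951172, 18.182300567626953), 89.83352661132812)
scene small end 0.0402 89
scene large end 0.0397 73
scene front 0.0401 211
scene rear 0.0399 170
scene block 0.0398 792
bar ((1.1682214736938477, -1.915252685546875), (19.86412239074707, 79.93849182128906), 0.6218589544296265)
```

View pics/w8.png

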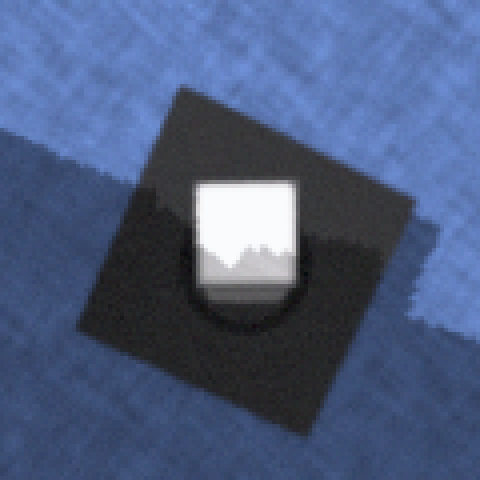

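The wrist view shows the pen's square top centred in the stand's hole, with its flats in line with the tool. The cover reads 40 mm all round, so it is seated. Next I move over the pen.

```bash
python3 go.py .5209 .307 .2 39.5; python3 -m jog '[{"dx":0.3,"dy":0.01,"dz":0,"yaw":0},{"dx":0.58,"dy":0.01,"dz":0.1,"yaw":0},{"dx":0.58,"dy":0.01,"dz":0.3,"yaw":0},{"dx":0.58,"dy":0.01,"dz":0.5,"yaw":0},{"dx":0.58,"dy":0.01,"dz":0.6,"yaw":0}]'|sed -n 2p; python3 -m jog '[{"dx":0,"dy":0,"dz":0,"yaw":0}]' |sed -n 2p;python3 go.py .5209 .307 .106 39.5
```

```text
t 17.00 pos [0.5772 0.2372 0.3002] yaw 39.50 F [ 0.4  1.2 -0.5] tilt [-0.0003 -0.0001]
dx 0.5975 dy 0.0065 dz 0.6681 yaw 0.0000
ee_pos: [0.5224, 0.3053, 0.209]
ee_pos: [0.5228, 0.3053, 0.2099]
t 17.75 pos [0.5228 0.3053 0.2099] yaw 39.56 F [ 0.8 -0.3  1. ] tilt [-0.0011 -0.0005]
dx 0.0162 dy -0.0017 dz 0.6930 yaw 0.0007
```

```bash
python3 -m jog '[{"dx":0.016,"dy":-0.002,"dz":0.1,"yaw":0},{"dx":0.016,"dy":-0.002,"dz":0.25,"yaw":0},{"dx":0.016,"dy":-0.002,"dz":0.42,"yaw":0},{"dx":0.016,"dy":-0.002,"dz":0.58,"yaw":0},{"dx":0.016,"dy":-0.002,"dz":0.69,"yaw":0}]'|sed -n 2,4p; python3 -m jog '[{"dx":0,"dy":0,"dz":0,"yaw":0},{"dx":0,"dy":0,"dz":0,"yaw":0},{"dx":0,"dy":0,"dz":0,"yaw":0}]' |sed -n 2,4p;python3 go.py .5209 .307 .106 39.5;  python3 -m jog '[{"dx":0,"dy":0,"dz":0,"yaw":0},{"dx":0,"dy":0,"dz":0,"yaw":0},{"dx":0,"dy":0,"dz":0,"yaw":0},{"dx":0,"dy":0,"dz":0,"yaw":0},{"dx":0,"dy":0,"dz":0,"yaw":0}]' -1;python3 go.py .5209 .307 .106 39.5
```

```text
ee_pos: [0.521, 0.3073, 0.1059]
ee_rot: [0.426, 0.905, -0.0, -0.0]
contact_force: [0.4, -1.1, 0.3]
ee_pos: [0.5215, 0.3075, 0.1079]
ee_rot: [0.426, 0.905, 0.001, 0.001]
contact_force: [0.0, -0.4, -0.1]
t 18.75 pos [0.5215 0.3075 0.1079] yaw 39.60 F [ 0.  -0.4 -0.1] tilt [0.0015 0.0007]
dx 0.0001 dy -0.0056 dz 0.0124 yaw 0.0011
time: 19.38
ee_pos: [0.5211, 0.3073, 0.1069]
ee_rot: [0.426, 0.905, 0.0, 0.0]
contact_force: [0.8, -0.7, 0.5]
grip_width: 0.211
finger_force: 30.0
t 19.38 pos [0.5211 0.3073 0.1069] yaw 39.60 F [ 0.8 -0.7  0.5] tilt [0.0001 0.    ]
dx -0.0005 dy -0.0023 dz 0.0063 yaw 0.0011
```

```bash
python3 -m jog '[{"dx":0,"dy":0,"dz":-0.1,"yaw":0},{"dx":0,"dy":0,"dz":-0.3,"yaw":0},{"dx":0,"dy":0,"dz":-0.5,"yaw":0},{"dx":0,"dy":0,"dz":-0.7,"yaw":0},{"dx":0,"dy":0,"dz":-0.8,"yaw":0}]'|sed -n 2,4p; python3 -m jog '[{"dx":0,"dy":0,"dz":0,"yaw":0.1},{"dx":0,"dy":0,"dz":0,"yaw":0.21},{"dx":0,"dy":0,"dz":0,"yaw":0.32},{"dx":0,"dy":0,"dz":0,"yaw":0.43},{"dx":0,"dy":0,"dz":0,"yaw":0.54}]' |sed -n 2,6p;python3 go.py .6358 .0582 .2 -19.8
```

```text
ee_pos: [0.5215, 0.3075, 0.2292]
ee_rot: [0.426, 0.905, 0.001, 0.001]
contact_force: [0.1, 1.0, -1.4]
ee_pos: [0.5208, 0.3072, 0.2266]
ee_rot: [0.762, 0.647, -0.0, -0.0]
contact_force: [-0.1, -0.1, -0.7]
grip_width: 0.214
finger_force: 30.0
t 20.62 pos [0.5208 0.3072 0.2266] yaw -9.32 F [-0.1 -0.1 -0.7] tilt [-0.0008 -0.0003]
dx -1.5138 dy 1.0255 dz 0.1776 yaw 0.1164
```

```bash
python3 -m jog '[{"dx":-0.15,"dy":0.1,"dz":0,"yaw":0},{"dx":-0.35,"dy":0.23,"dz":0,"yaw":0},{"dx":-0.55,"dy":0.36,"dz":0,"yaw":0},{"dx":-0.7,"dy":0.46,"dz":0,"yaw":0},{"dx":-0.75,"dy":0.5,"dz":0,"yaw":0}]'|sed -n 2p; python3 -m jog '[{"dx":-0.15,"dy":0.1,"dz":0,"yaw":0.05},{"dx":-0.35,"dy":0.23,"dz":0,"yaw":0.1},{"dx":-0.55,"dy":0.36,"dz":0,"yaw":0.116},{"dx":-0.7,"dy":0.47,"dz":0,"yaw":0.116},{"dx":-0.76,"dy":0.52,"dz":0,"yaw":0.116}]' |sed -n 2,6p; python3 -m jog '[{"dx":0,"dy":0,"dz":0,"yaw":0},{"dx":0,"dy":0,"dz":0,"yaw":0},{"dx":0,"dy":0,"dz":0,"yaw":0}]' |sed -n 2p; python3 go.py .6358 .0582 .16 -19.8
```

```text
ee_pos: [0.5778, 0.1833, 0.2267]
ee_pos: [0.637, 0.0592, 0.2267]
ee_rot: [0.817, 0.577, -0.0, -0.0]
contact_force: [-0.0, -0.1, -2.4]
grip_width: 0.213
finger_force: 30.0
ee_pos: [0.6365, 0.0606, 0.227]
t 22.25 pos [0.6365 0.0606 0.227 ] yaw -19.38 F [ 0.1  0.1 -1.1] tilt [-0.0001  0.0001]
dx -0.0163 dy 0.0011 dz 0.4463 yaw 0.0047
```

```bash
python3 -m jog '[{"dx":-0.016,"dy":0.001,"dz":0.1,"yaw":0.0047},{"dx":-0.016,"dy":0.001,"dz":0.25,"yaw":0.0047},{"dx":-0.016,"dy":0.001,"dz":0.38,"yaw":0.0047},{"dx":-0.016,"dy":0.001,"dz":0.446,"yaw":0.0047},{"dx":-0.016,"dy":0.001,"dz":0.446,"yaw":0.0047}]'|sed -n 2p; python3 -m jog '[{"dx":0,"dy":0,"dz":0,"yaw":0},{"dx":0,"dy":0,"dz":0,"yaw":0},{"dx":0,"dy":0,"dz":0,"yaw":0}]' |sed -n 2p; python3 go.py .6358 .0582 .143 -19.8
python3 - <<'E'
from h import *
s=bot.sense()["ee_pos"]
o=[]
for n in("top","scene"):
    v=grab(n); q=proj(v,[[s[0],s[1],s[2]-.097],[.6341,.0535,.04],[.5867,-.0783,.04]]); print(n,q.round(1).tolist())
    x,y=q[0].astype(int); o.append(cv2.resize(v["p"][y-50:y+50,x-50:x+50],(400,400),interpolation=0)); print(x-50,y-50)
cv2.imwrite("pics/tip.png",np.hstack(o))
E
```

```text
ee_pos: [0.6357, 0.0574, 0.1592]
ee_pos: [0.6363, 0.0573, 0.1604]
t 23.25 pos [0.6363 0.0573 0.1604] yaw -19.86 F [-0.9  0.8 -0.1] tilt [0.0007 0.    ]
dx 0.0043 dy -0.0050 dz 0.1162 yaw -0.0007
top [[286.8, 209.0], [289.2, 211.3], [347.6, 233.1]]
236 159
scene [[342.7, 226.9], [340.6, 234.0], [288.6, 271.9]]
292 176
```

View pics/tip.png

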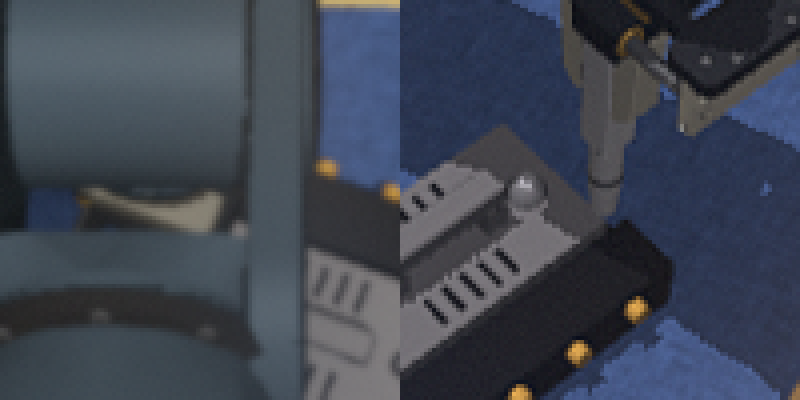

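In the scene crop the tip is at about (343,230), right over the seam's start where I predicted it. The cover is flush and the peg is through. I'll lower the tip to about 5.5 mm above the seam.

```bash
python3 -m jog '[{"dx":0.004,"dy":-0.003,"dz":0.03,"yaw":-0.0007},{"dx":0.004,"dy":-0.003,"dz":0.06,"yaw":-0.0007},{"dx":0.004,"dy":-0.003,"dz":0.09,"yaw":-0.0007},{"dx":0.004,"dy":-0.003,"dz":0.115,"yaw":-0.0007},{"dx":0.004,"dy":-0.003,"dz":0.115,"yaw":-0.0007}]'|sed -n 2p; python3 -m jog '[{"dx":0,"dy":0,"dz":0,"yaw":0},{"dx":0,"dy":0,"dz":0,"yaw":0},{"dx":0,"dy":0,"dz":0,"yaw":0}]' |sed -n 2p; python3 go.py .6358 .0582 .1425 -19.8;python3 go.py .585 -.083 .1425 -19.8
```

```text
ee_pos: [0.6357, 0.058, 0.1423]
ee_pos: [0.636, 0.058, 0.1429]
t 24.35 pos [0.636  0.058  0.1429] yaw -19.80 F [ 0.7  0.6 -0.2] tilt [0.0002 0.    ]
dx 0.0006 dy -0.0013 dz 0.0025 yaw -0.0000
t 24.35 pos [0.636  0.058  0.1429] yaw -19.80 F [ 0.7  0.6 -0.2] tilt [0.0002 0.    ]
dx -0.9998 dy -0.0010 dz 0.0024 yaw -0.0000
```

```bash
for i in 1; do python3 -m jog '[{"dx":-0.025,"dy":0,"dz":0,"yaw":0},{"dx":-0.05,"dy":0,"dz":0,"yaw":0},{"dx":-0.075,"dy":0,"dz":0,"yaw":0},{"dx":-0.1,"dy":0,"dz":0,"yaw":0},{"dx":-0.125,"dy":0,"dz":0,"yaw":0}]'|sed -n 1,4p;done; python3 -m jog '[{"dx":-0.025,"dy":0,"dz":0,"yaw":0},{"dx":-0.05,"dy":0,"dz":0,"yaw":0},{"dx":-0.075,"dy":0,"dz":0,"yaw":0},{"dx":-0.1,"dy":0,"dz":0,"yaw":0},{"dx":-0.125,"dy":0,"dz":0,"yaw":0}]'|sed -n 1,4p; python3 go.py .585 -.083 .1425 -19.8
```

```text
time: 24.98
ee_pos: [0.6294, 0.0401, 0.1428]
ee_rot: [0.818, 0.575, 0.0, 0.0]
contact_force: [0.4, 0.4, -0.3]
time: 25.6
ee_pos: [0.6231, 0.0225, 0.1427]
ee_rot: [0.818, 0.575, -0.0, -0.0]
contact_force: [-0.7, 0.4, -0.7]
t 25.60 pos [0.6231 0.0225 0.1427] yaw -19.80 F [-0.7  0.4 -0.7] tilt [-0. -0.]
dx -0.7480 dy -0.0006 dz 0.0015 yaw -0.0000
```

On track at 30 mm/s, so I'll continue with six more equal calls.

```bash
python3 -m jog '[{"dx":-0.025,"dy":0,"dz":0,"yaw":0},{"dx":-0.05,"dy":0,"dz":0,"yaw":0},{"dx":-0.075,"dy":0,"dz":0,"yaw":0},{"dx":-0.1,"dy":0,"dz":0,"yaw":0},{"dx":-0.125,"dy":0,"dz":0,"yaw":0}]'|sed -n 2p
python3 -m jog '[{"dx":-0.025,"dy":0,"dz":0,"yaw":0},{"dx":-0.05,"dy":0,"dz":0,"yaw":0},{"dx":-0.075,"dy":0,"dz":0,"yaw":0},{"dx":-0.1,"dy":0,"dz":0,"yaw":0},{"dx":-0.125,"dy":0,"dz":0,"yaw":0}]'|sed -n 2p
python3 -m jog '[{"dx":-0.025,"dy":0,"dz":0,"yaw":0},{"dx":-0.05,"dy":0,"dz":0,"yaw":0},{"dx":-0.075,"dy":0,"dz":0,"yaw":0},{"dx":-0.1,"dy":0,"dz":0,"yaw":0},{"dx":-0.125,"dy":0,"dz":0,"yaw":0}]'|sed -n 2p
python3 -m jog '[{"dx":-0.025,"dy":0,"dz":0,"yaw":0},{"dx":-0.05,"dy":0,"dz":0,"yaw":0},{"dx":-0.075,"dy":0,"dz":0,"yaw":0},{"dx":-0.1,"dy":0,"dz":0,"yaw":0},{"dx":-0.125,"dy":0,"dz":0,"yaw":0}]'|sed -n 2p
python3 -m jog '[{"dx":-0.025,"dy":0,"dz":0,"yaw":0},{"dx":-0.05,"dy":0,"dz":0,"yaw":0},{"dx":-0.075,"dy":0,"dz":0,"yaw":0},{"dx":-0.1,"dy":0,"dz":0,"yaw":0},{"dx":-0.125,"dy":0,"dz":0,"yaw":0}]'|sed -n 2p
python3 -m jog '[{"dx":-0.025,"dy":0,"dz":0,"yaw":0},{"dx":-0.05,"dy":0,"dz":0,"yaw":0},{"dx":-0.075,"dy":0,"dz":0,"yaw":0},{"dx":-0.1,"dy":0,"dz":0,"yaw":0},{"dx":-0.125,"dy":0,"dz":0,"yaw":0}]'|sed -n 2p
python3 go.py .585 -.083 .1425 -19.8
```

```text
ee_pos: [0.6167, 0.0049, 0.1427]
ee_pos: [0.6104, -0.0127, 0.1427]
ee_pos: [0.604, -0.0304, 0.1427]
ee_pos: [0.5977, -0.048, 0.1427]
ee_pos: [0.5913, -0.0657, 0.1428]
ee_pos: [0.585, -0.0833, 0.1427]
t 29.35 pos [ 0.585  -0.0833  0.1427] yaw -19.80 F [-0.4 -0.5 -1.2] tilt [ 0. -0.]
dx 0.0020 dy -0.0006 dz 0.0016 yaw 0.0000
```

```bash
python3 -m jog '[{"dx":0,"dy":0,"dz":-0.07,"yaw":0},{"dx":0,"dy":0,"dz":-0.2,"yaw":0},{"dx":0,"dy":0,"dz":-0.4,"yaw":0},{"dx":0,"dy":0,"dz":-0.55,"yaw":0},{"dx":0,"dy":0,"dz":-0.6,"yaw":0}]'|sed -n 2p
python3 go.py .5211 .3073 .23 39.6
```

```text
ee_pos: [0.5856, -0.0831, 0.2346]
t 29.98 pos [ 0.5856 -0.0831  0.2346] yaw -19.79 F [-0.7  1.2 -0.9] tilt [ 0.0026 -0.0005]
dx 2.3031 dy -1.2862 dz 0.0284 yaw -0.6599
```

```bash
python3 -m jog '[{"dx":0.1,"dy":-0.05,"dz":0,"yaw":0},{"dx":0.27,"dy":-0.15,"dz":0,"yaw":0},{"dx":0.46,"dy":-0.26,"dz":0,"yaw":0},{"dx":0.65,"dy":-0.36,"dz":0,"yaw":0},{"dx":0.84,"dy":-0.47,"dz":0,"yaw":0}]'|sed -n 2p
python3 -m jog '[{"dx":0.19,"dy":-0.11,"dz":0,"yaw":0},{"dx":0.38,"dy":-0.21,"dz":0,"yaw":0},{"dx":0.57,"dy":-0.32,"dz":0,"yaw":0},{"dx":0.76,"dy":-0.42,"dz":0,"yaw":0},{"dx":0.92,"dy":-0.51,"dz":0,"yaw":0}]'|sed -n 2p
python3 -m jog '[{"dx":0.15,"dy":-0.08,"dz":0,"yaw":-0.1},{"dx":0.3,"dy":-0.17,"dz":0,"yaw":-0.21},{"dx":0.42,"dy":-0.23,"dz":0,"yaw":-0.32},{"dx":0.5,"dy":-0.28,"dz":0,"yaw":-0.43},{"dx":0.53,"dy":-0.3,"dz":0,"yaw":-0.54}]'|sed -n 2p
python3 -m jog '[{"dx":0,"dy":0,"dz":0,"yaw":-0.1},{"dx":0,"dy":0,"dz":0,"yaw":-0.12},{"dx":0,"dy":0,"dz":0,"yaw":-0.12},{"dx":0,"dy":0,"dz":0,"yaw":-0.12}]'|sed -n 2p
python3 go.py .5211 .3073 .18 39.6
```

```text
ee_pos: [0.5604, 0.0613, 0.2316]
ee_pos: [0.5348, 0.217, 0.2316]
ee_pos: [0.5193, 0.3065, 0.2314]
ee_pos: [0.5206, 0.3052, 0.2325]
t 32.35 pos [0.5206 0.3052 0.2325] yaw 39.48 F [ 0.1  0.4 -0.8] tilt [-0.0003 -0.0001]
dx 0.0086 dy 0.0116 dz 0.3500 yaw -0.0013
```

```bash
python3 -m jog '[{"dx":0.009,"dy":0.011,"dz":0.1,"yaw":0},{"dx":0.009,"dy":0.011,"dz":0.25,"yaw":0},{"dx":0.009,"dy":0.011,"dz":0.35,"yaw":0},{"dx":0.009,"dy":0.011,"dz":0.35,"yaw":0}]'|sed -n 2p
python3 -m jog '[{"dx":0,"dy":0,"dz":0.1,"yaw":0},{"dx":0,"dy":0,"dz":0.2,"yaw":0},{"dx":0,"dy":0,"dz":0.3,"yaw":0},{"dx":0,"dy":0,"dz":0.4,"yaw":0},{"dx":0,"dy":0,"dz":0.46,"yaw":0}]'|sed -n 2,4p
python3 -m jog '[{"dx":0,"dy":0,"dz":0.005,"yaw":0},{"dx":0,"dy":0,"dz":0.01,"yaw":0},{"dx":0,"dy":0,"dz":0.01,"yaw":0}]'
python3 go.py .5211 .3073 .1069 39.6
```

```text
ee_pos: [0.5206, 0.307, 0.1788]
ee_pos: [0.5209, 0.3071, 0.11]
ee_rot: [0.426, 0.905, -0.0, -0.0]
contact_force: [-0.9, -0.1, -0.7]
time: 33.85
ee_pos: [0.5214, 0.3074, 0.1102]
ee_rot: [0.426, 0.905, 0.0, 0.0]
contact_force: [0.5, -0.0, -0.7]
grip_width: 0.216
finger_force: 30.0
t 33.85 pos [0.5214 0.3074 0.1102] yaw 39.60 F [ 0.5 -0.  -0.7] tilt [0.0008 0.0004]
dx 0.0010 dy -0.0021 dz 0.0220 yaw 0.0000
```

```bash
python3 -m jog '[{"dx":0,"dy":0,"dz":0.008,"yaw":0},{"dx":0,"dy":0,"dz":0.015,"yaw":0},{"dx":0,"dy":0,"dz":0.019,"yaw":0},{"dx":0,"dy":0,"dz":0.019,"yaw":0}]'|sed -n 2,4p
python3 -m jog '[{"dx":0,"dy":0,"dz":0.002,"yaw":0},{"dx":0,"dy":0,"dz":0.004,"yaw":0},{"dx":0,"dy":0,"dz":0.004,"yaw":0}]'|sed -n 2,4p
```

```text
ee_pos: [0.5212, 0.3072, 0.1069]
ee_rot: [0.426, 0.905, 0.0, 0.0]
contact_force: [-1.2, -0.4, -0.8]
ee_pos: [0.5213, 0.3073, 0.1069]
ee_rot: [0.426, 0.905, 0.0, 0.0]
contact_force: [-1.7, -1.5, 6.8]
```

Touched the floor. Next I release, rise clear and check.

```bash
python3 -m jog '[{"dx":0,"dy":0,"dz":-0.004,"yaw":0},{"dx":0,"dy":0,"dz":-0.004,"yaw":0},{"dx":0,"dy":0,"dz":-0.004,"yaw":0}]' 0|sed -n 2,4p
python3 -m jog '[{"dx":0,"dy":0,"dz":0,"yaw":0},{"dx":0,"dy":0,"dz":0,"yaw":0},{"dx":0,"dy":0,"dz":0,"yaw":0}]'|sed -n 4,6p
python3 -m jog '[{"dx":0,"dy":0,"dz":-0.1,"yaw":0},{"dx":0,"dy":0,"dz":-0.3,"yaw":0},{"dx":0,"dy":0,"dz":-0.6,"yaw":0},{"dx":0,"dy":0,"dz":-0.9,"yaw":0},{"dx":0,"dy":0,"dz":-1,"yaw":0}]'|sed -n 2p
python3 -m jog '[{"dx":-0.3,"dy":0,"dz":0,"yaw":0},{"dx":-0.6,"dy":0,"dz":0,"yaw":0},{"dx":-0.8,"dy":0,"dz":0,"yaw":0},{"dx":-0.8,"dy":0,"dz":0,"yaw":0},{"dx":-0.8,"dy":0,"dz":0,"yaw":0}]'|sed -n 1,4p
python3 - <<'E'
from h import *
for n in("wrist","top","scene"):
    v=grab(n); W=world(v); m=(W[...,2]>.15)&(W[...,2]<.17)&(np.hypot(W[...,0]-.521,W[...,1]-.307)<.04); P=W[m]; print(n,"pen top",P.mean(0).round(4) if len(P) else None,m.sum())
    q=W[...,:2]-[.5685,.0027]; X,Y=q@[.9409,-.3387],q@[.3387,.9409]
    for Yc in(-.074,.076):
        m=(abs(X)<.035)&(abs(Y-Yc)<.003); print("cover z",np.median(W[m][:,2]) if m.any() else None)
    for nm,c in(("jar",(.748,.188)),("spool",(.746,-.215))):
        m=(W[...,2]>.035)&(W[...,2]<.075)&(np.hypot(W[...,0]-c[0],W[...,1]-c[1])<.06); print(nm,W[m].mean(0).round(3) if m.any() else None)
E
```

```text
ee_pos: [0.5212, 0.3072, 0.1067]
ee_rot: [0.426, 0.905, -0.0, -0.0]
contact_force: [0.1, 0.3, -0.8]
contact_force: [-0.1, -0.1, -0.7]
grip_width: 0.497
finger_force: 0.0
ee_pos: [0.522, 0.3076, 0.2608]
time: 36.72
ee_pos: [0.597, 0.2153, 0.2566]
ee_rot: [0.426, 0.905, -0.0, -0.0]
contact_force: [-0.0, 0.3, 0.7]
wrist pen top [0.5214 0.3064 0.1597] 1017
cover z None
cover z 0.04032913628102369
jar [0.746 0.212 0.044]
spool None
top pen top None 0
cover z 0.03917677091394456
cover z 0.03937914070722337
jar [0.746 0.187 0.06 ]
spool [ 0.746 -0.214  0.045]
scene pen top [0.5204 0.3004 0.1548] 14
cover z 0.03975094532305751
cover z 0.03998629986354274
jar [0.749 0.183 0.057]
spool [ 0.746 -0.216  0.045]
```

The pen is back upright in its stand, the cover is flush, and the spool and jar haven't moved.

```bash
python3 -c "
from workcell import close_job
print(close_job())"
```

```text
the job is handed in; nothing more can be done
None
```

The job is handed in at about 37 s: the cover sits fully home on both pegs, the pen traced the whole seam at about 3 cm/s and about 6 mm above it (from the tool position) and is back upright in its stand, and the spool and jar were left where they were.

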